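# Fill the ball knob carrier

## Task

Put the two ball knobs that stand on the bench into the two empty wells of the plywood carrier, one knob in each well, standing upright on the well's floor. It does not matter which knob goes into which well; leave the ball knob that is already in the carrier standing in its own well (the cylindrical grip is not part of the set).

Things in the scene. Friction and masses are not known exactly. Their poses are not given: they have to be found in the camera images.
- ball_a_center (a point): Loose ball knob: black plastic ball 38 mm across on a steel shank 20 mm across with a foot 28 mm across, 6 mm thick; 60 mm tall, 0.06 to 0.13 kg, standing upright on the bench right of the carrier. The point is the ball's centre, 41 mm above the underside of the foot; z runs up the knob.
- ball_b_center (a point): Second loose ball knob, same as the first; the point is its ball's centre. It too stands on the bench right of the carrier. Near both stands a black cylindrical grip (28 mm across, 70 mm tall), not wanted; the three stand at least 75 mm apart, centre to centre. Other clutter close by is flat, up to 21 mm high.
- ball_home_center (a point): Third ball knob of the same kind, loose, already standing in an end well of the carrier; the point is its ball's centre. It must stay in that well.
- carrier: Plywood block 206 x 72 x 20 mm, screwed flat to the bench, at any yaw. Three round wells 48 mm across, 14 mm deep (floor 6 mm above the bench), in a row along its long x axis: x = -66 mm (filled), 0 and +66 mm (both empty), y = 0. Origin: centre of the underside, z up. A knob standing in a well has its ball's centre 47 mm above the bench, all of the ball above the block.
Not all that is in view belongs to the job. Leave any turquoise look-alike of the part that bears ball_a_center alone.

How it is judged:
At the end, for the whole second after the job is handed in: The two loose ball knobs stand one in each empty well (either way round), the third still in its own: each ball centre within 15 mm of the well axis along the carrier's x and y, 42 to 53 mm above the carrier's underside (foot on the well floor), upright within 0.2 rad (((x of ball_a_center in the frame of carrier between -0.015 and 0.015 m and y of ball_a_center in the frame of carrier between -0.015 and 0.015 m and z of ball_a_center in the frame of carrier between 0.042 and 0.053 m and angle between each of ball_a_center, ball_b_center's own z axis and vertical below 0.2 rad and x of ball_b_center in the frame of carrier between 0.051 and 0.081 m and y of ball_b_center in the frame of carrier between -0.015 and 0.015 m and z of ball_b_center in the frame of carrier between 0.042 and 0.053 m) or (x of ball_b_center in the frame of carrier between -0.015 and 0.015 m and y of ball_b_center in the frame of carrier between -0.015 and 0.015 m and z of ball_b_center in the frame of carrier between 0.042 and 0.053 m and angle between each of ball_b_center, ball_a_center's own z axis and vertical below 0.2 rad and x of ball_a_center in the frame of carrier between 0.051 and 0.081 m and y of ball_a_center in the frame of carrier between -0.015 and 0.015 m and z of ball_a_center in the frame of carrier between 0.042 and 0.053 m)) and x of ball_home_center in the frame of carrier between -0.081 and -0.051 m and y of ball_home_center in the frame of carrier between -0.015 and 0.015 m and z of ball_home_center in the frame of carrier between 0.042 and 0.053 m and angle between ball_home_center's own z axis and vertical below 0.2 rad); the robot touches nothing.
It fails at once if the ball knob already in the carrier is taken out of its well or knocked over (distance of ball_home_center from where it was at the start of the episode above 0.03 m or angle between ball_home_center's own z axis and vertical above 0.6 rad).
It also fails if it takes over 54 s, if anything falls off the work surface, if the arm or the gripper's body presses on something with over 40 N, if the wrist force passes 120 N, or if a joint passes its speed limit or range.

## Robot

A 7-joint arm with a two-finger parallel gripper is mounted at the origin on a cart in front of the work surface, level with it; the furniture and walls round the work are solid. World frame = base frame: x ahead of the robot, y to its left, z up, the work surface at z = 0. Lengths are in m, angles in rad, forces in N, time in s.
With the tool pointing down it reaches from about 0.425 to 0.875 m from the base axis. Payload 4.7 kg.
Tool frame: the origin (TCP) lies on the centre line of the jaws, within the pads' length; the fingertips stand ahead of it and the grasp point (between the pads) lies 2 mm behind it (nose_length is the z of the fingertips in the tool frame, in m); z points along the fingers, y is the line along which they close (so a half turn about z gives the same grasp; the last joint's range is limited). The gripper opens to 87 mm and grips with 3 to 60 N. Pads are 19 mm wide; open, the fingers measure 117 mm over their backs; the gripper's body (75 mm by 190 mm) begins 51 mm behind the grasp point.
Start: joints at [-1.328, 0.321, -0.07, 1.45, 0.023, 1.371, -0.057], TCP at [0.147, 0.633, 0.24] pointing down, gripper open.
Joint ranges: [-2.86, 2.86], [-0.3, 2.09], [-1.38, 1.24], [0.06, 2.45], [-1.56, 4.7], [0.09, 2.05], [-2.69, 2.69]. Speed limits (rad/s): [2.57, 2.57, 3.14, 3.14, 3.14, 3.14, 3.14].

## Interface

Orientations are given as a rotation vector (axis times angle).
In Python, from bench import * gives the robot as it stands.
- The arm moves only by the tool send_rows, never from a script. Its arguments are lists of equal length, an entry for each row: "xyz": the shift along the tool's x, y, z in mm, a list of three; "dr": the turn, a rotation vector about the tool's x, y, z in rad, a list of three. A call has exactly 10 rows; each row is the pose to reach, as a shift and turn from the pose commanded when the call began, along the tool's axes at that moment; what a row does not reach only later rows make up. A row lasts 1/12 s, in which the tool goes at most 41.7 mm and 7.16 degrees, less where a joint would pass 70% of its speed; a pose out of reach is approached as far as the arm can. A call with a gripper value outside its range is refused whole. "jaw" is the finger opening in mm, from 0 to 87, set as the call begins (left out, the last holds). The fingers move at their own pace and stop on an object; "grip_force" is the grip in N (left out, the last holds). Time passes only in rows, so rows that repeat a pose let the fingers close, or fill a call up. It gives the time, the measured TCP pose, the force, the opening and the grip force at its end, in the units of the state.
- get_state(): the state, without advancing time (a new reading comes with each control period).
- get_image(name): name is "scene" or "top" or "wrist"; returns the picture (384x512x3 uint8, red, green, blue); there is no depth.
- calibration(name): a dict with "vfov" (degrees; the focal length in pixels is half the picture's height over the tangent of half this angle, whatever the lens; pixels are square), "cx", "cy" (the principal point, pixels), "rvec" (rotation vector, rad) and "tvec" (3), from world to camera coordinates, as OpenCV has them; the wrist camera has in their place "hand_eye" (4x4, takes a point from camera to tool coordinates, whose origin is the TCP and whose axes are the flange's). Camera axes: x right, y down, z forward; pixel columns grow to the right and rows downward; lengths in m; the calibration is good to about 2 mm. A picture is of the moment at which its call begins: read the wrist's pose just before it. calibration takes no time and is no camera call.
- close_job(): hands the job in; it is judged then, once.
The state is a dict: "time": time; "joint_positions": joint angles; "qd": joint speeds; "joint_torque": joint torques, N m; "position": TCP position; "tool_rot": TCP orientation; "ft_force": force on the tool from outside, world axes, zero at the start; "torque": the same for the moment, N m; "grip_width": opening from 0.0 (shut) to 1.0 (fully open); "grip_force": force on a finger pad.
Only numpy, scipy, OpenCV 4.12 (cv2) and the standard library are available. Lean on these libraries where they do the work, as an engineer would, in place of code of your own. Each camera call takes 0.05 s, during which the arm holds its last target. There are 200 camera calls.

## Working session

There is one attempt and no reset: what is moved stays moved. The work goes in short steps, Python scripts to look and compute and a tool call to move; the robot and the scene stay as the last step left them, time stands still between calls to the robot, and variables do not carry over. Pictures are saved under pics/ and viewed, at most 10 in all, crops included, and the job is handed in when it is done.

Besides the shell and the picture viewer there is one more tool, called after "Emit:" as name(argument=value, ...) on one line, values as JSON. send_rows: Moves the arm, as the interface text tells. Its arguments: {"type":"object","properties":{"xyz":{"type":"array"},"dr":{"type":"array"},"jaw":{"type":"number"},"grip_force":{"type":"number"}},"required":["xyz","dr"]}

```bash
mkdir -p pics; ls; python3 - <<'E'
from bench import *
import cv2
s=get_state()
print({k:s[k] for k in('time','position','tool_rot','grip_width')})
for n in('top','scene'):
    cv2.imwrite(f'pics/{n}0.png',get_image(n)[:,:,::-1]); print(n,calibration(n))
print(calibration('wrist'))
try: print(nose_length)
except Exception as e: print(e)
E
```

```text
pics
{'time': 0.0, 'position': array([0.14737444, 0.63254911, 0.23847198]), 'tool_rot': array([-3.58572868e-01, -3.12092988e+00,  2.93913749e-03]), 'grip_width': 0.9987517511945806}
top {'vfov': 52.85405133401533, 'cx': 259.34846705458096, 'cy': 191.4788999904812, 'rvec': array([ 2.13376047, -2.12479465,  0.10948529]), 'tvec': array([-0.10555956,  0.55738794,  0.83453848])}
scene {'vfov': 46.886329553573816, 'cx': 250.3537829631713, 'cy': 192.6837975450269, 'rvec': array([ 0.97203431, -2.53749757,  0.95430891]), 'tvec': array([0.32467862, 0.37124358, 0.64083458])}
{'vfov': 64.6716648106568, 'cx': 253.50351262607373, 'cy': 190.11480147275725, 'hand_eye': array([[ 4.60084834e-04, -9.62186412e-01, -2.72391442e-01,
         7.51116447e-02],
       [ 9.99999595e-01,  6.53289251e-04, -6.18600172e-04,
        -2.40799592e-04],
       [ 7.73159081e-04, -2.72391047e-01,  9.62186323e-01,
        -1.45169421e-01],
       [ 0.00000000e+00,  0.00000000e+00,  0.00000000e+00,
         1.00000000e+00]])}
0.017
```

View pics/top0.png

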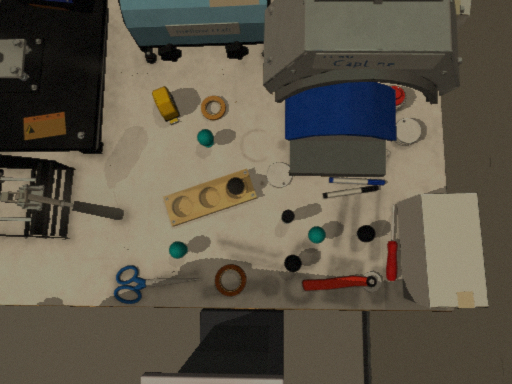

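View pics/scene0.png

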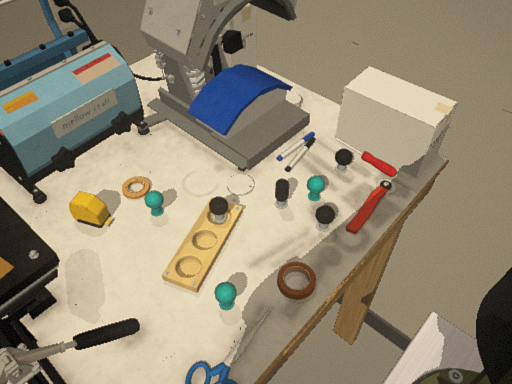

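```bash
cat > h.py <<'E'
from bench import *
import cv2, numpy as np
R_=lambda r: cv2.Rodrigues(np.array(r,float))[0]
def cam(n,s=None):
    c=calibration(n); f=192/np.tan(np.radians(c['vfov'])/2)
    if n=='wrist':
        T=np.eye(4);T[:3,:3]=R_(s['tool_rot']);T[:3,3]=s['position']
        M=T@c['hand_eye']; R=M[:3,:3]; o=M[:3,3]
    else:
        R=R_(c['rvec']).T; o=-R@c['tvec']
    return f,c['cx'],c['cy'],R,o
def ray(C,u,v,z):
    f,cx,cy,R,o=C; d=R@[(u-cx)/f,(v-cy)/f,1]
    return o+d*(z-o[2])/d[2]
def proj(C,p):
    f,cx,cy,R,o=C; q=R.T@(np.array(p)-o); return np.array([cx+f*q[0]/q[2],cy+f*q[1]/q[2]]),f/q[2]
def blob(im,u,v,r=16,th=60):
    u,v=int(u),int(v); g=im[v-r:v+r,u-r:u+r].max(2)
    n,l,st,c=cv2.connectedComponentsWithStats((g<th).astype('uint8'))
    k=1+np.argmin([np.hypot(*(x-r))-s[4]**.5 for x,s in zip(c[1:],st[1:])])
    return c[k]+[u-r,v-r],st[k]
E
python3 - <<'E'
from h import *
im=get_image('top');C=cam('top');S=cam('scene')
for n,u,v,z in(('grip',288,216,.07),('A',367,233,.041),('B',292,263,.041),('home',235,186,.047)):
    c,st=blob(im,u,v); p=ray(C,*c,z); print(n,c.round(1),st[2:],p.round(4),'r',np.hypot(*p[:2]).round(3),'in scene',proj(S,p)[0].round(0),'38mm px',(proj(C,p)[1]*.038).round(1))
for u,v in((208,196),(182,206)): print('well',ray(C,u,v,.018).round(4))
for u,v in((317,235),(178,250)): print('turq',ray(C,u,v,.041).round(4))
sc=get_image('scene')
a=cv2.resize(sc[130:240,255:375],None,fx=5,fy=5,interpolation=2);cv2.imwrite('pics/c1.png',a[:,:,::-1])
E
```

```text
grip [287.6 216. ] [ 13  13 130] [ 0.5001 -0.1656  0.07  ] r 0.527 in scene [282. 184.] 38mm px 17.7
A [366.  233.2] [ 19  17 251] [ 0.4654 -0.3378  0.041 ] r 0.575 in scene [343. 158.] 38mm px 17.3
B [292.6 263. ] [ 18  18 234] [ 0.3997 -0.1772  0.041 ] r 0.437 in scene [324. 216.] 38mm px 17.4
home [235.3 185.6] [ 17  17 221] [ 0.5698 -0.0496  0.047 ] r 0.572 in scene [218. 207.] 38mm px 16.9
well [0.5499 0.0166 0.018 ]
well [0.5264 0.0765 0.018 ]
turq [ 0.4608 -0.231   0.041 ]
turq [0.4259 0.0764 0.041 ]
```

View pics/c1.png

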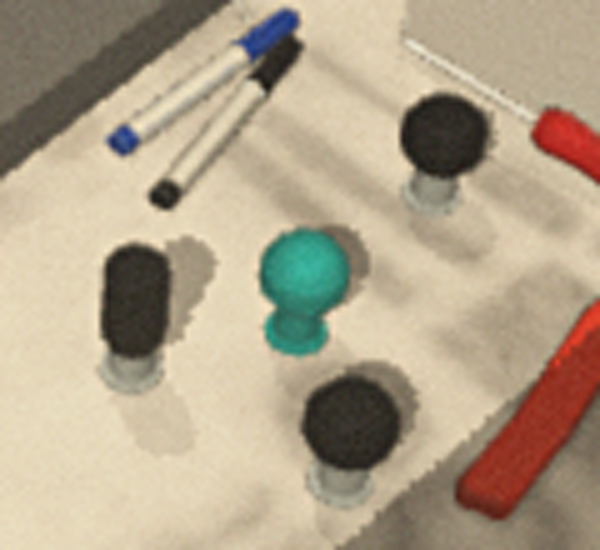

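```bash
python3 - <<'E'
from h import *
C=cam('top');S=cam('scene')
def tri(a,b):
    A=[];B=[]
    for c,(u,v) in((C,a),(S,b)):
        f,cx,cy,R,o=c; d=R@[(u-cx)/f,(v-cy)/f,1]; d/=np.linalg.norm(d); P=np.eye(3)-np.outer(d,d); A.append(P);B.append(P@o)
    return np.linalg.lstsq(np.vstack(A),np.hstack(B),rcond=None)[0].round(3)
print('platen FL',tri((289,175),(245,160)),'FR',tri((385,175),(309,117)))
print('box top front-left',tri((430,195),(371,68)),'left-near',tri((430,304),(432,128)))
for p in((397,205),(402,300)):print('boxbase',ray(C,*p,0).round(3))
for n,a,b in(('A',(366,233.2),(343,157)),('B',(292.6,263),(325,215)),('home',(235.3,185.6),(218,206))):print(n,tri(a,b))
for z in(0.02,.1): print(ray(C,337,175,z).round(3),ray(C,385,175,z).round(3))
s=get_state();R=R_(s['tool_rot']);print(R.round(3))
E
```

```text
platen FL [ 0.593 -0.165  0.076] FR [ 0.591 -0.377  0.065]
box top front-left [ 0.509 -0.422  0.212] left-near [ 0.331 -0.427  0.146]
boxbase [ 0.532 -0.42   0.   ]
boxbase [ 0.319 -0.422  0.   ]
A [ 0.465 -0.337  0.044]
B [ 0.399 -0.177  0.043]
home [ 0.569 -0.05   0.05 ]
[ 0.599 -0.281  0.02 ] [ 0.599 -0.39   0.02 ]
[ 0.584 -0.268  0.1  ] [ 0.584 -0.367  0.1  ]
[[-0.974  0.227 -0.   ]
 [ 0.227  0.974 -0.001]
 [-0.    -0.001 -1.   ]]
```

```bash
cat >> h.py <<'E'
def plan(x,y,z,yaw,src=None):
    s=get_state(); Rs=R_(s['tool_rot']); p=s['position']
    a=np.radians(yaw); c,n=np.cos(a),np.sin(a)
    Rt=np.array([[c,n,0],[n,-c,0],[0,0,-1.]])
    print('go mm',(Rs.T@(np.array([x,y,z])-p)*1000).round(1),'dr',cv2.Rodrigues(Rs.T@Rt)[0].ravel().round(3),'t',s['time'])
E
python3 - <<'E'
from h import *
plan(.33,.34,.28,138)
C=cam('top');S=cam('scene')
for z in(0,.1,.15,.2):
    p=ray(C,121,213,z);print(p.round(3),proj(S,p)[0].round(0))
E
```

```text
go mm [-244.3 -243.8  -40.8] dr [-0.001  0.     0.504] t 0.2
[0.511 0.226 0.   ] [130. 334.]
[0.503 0.186 0.1  ] [141. 293.]
[0.498 0.166 0.15 ] [147. 269.]
[0.494 0.145 0.2  ] [153. 244.]
```

Emit:
send_rows(xyz=[[-24,-24,-4],[-49,-49,-8],[-73,-73,-12],[-98,-98,-16],[-122,-122,-20],[-147,-147,-24],[-171,-171,-28],[-196,-195,-32],[-220,-220,-36],[-244,-244,-40]], dr=[[0,0,0.05],[0,0,0.1],[0,0,0.15],[0,0,0.2],[0,0,0.25],[0,0,0.3],[0,0,0.35],[0,0,0.4],[0,0,0.45],[0,0,0.5]], jaw=70)

```text
time: 1.03
position: [0.3303, 0.3383, 0.2798]
tool_rot: [-1.123, -2.934, -0.0]
ft_force: [0.3, 0.3, 0.2]
grip_width: 0.804
grip_force: 0.0
```

```bash
python3 - <<'E'
from h import *
plan(.53,.015,.25,109)
E
```

```text
go mm [-364.5 -107.3   29.7] dr [ 0.    -0.     0.508] t 1.0333
```

Emit:
send_rows(xyz=[[-37,-11,3],[-74,-22,6],[-111,-33,9],[-148,-44,12],[-184,-55,15],[-221,-66,18],[-258,-77,22],[-295,-88,26],[-331,-98,28],[-364,-107,30]], dr=[[0,0,0.05],[0,0,0.1],[0,0,0.15],[0,0,0.2],[0,0,0.25],[0,0,0.3],[0,0,0.35],[0,0,0.4],[0,0,0.45],[0,0,0.508]])

```text
time: 1.87
position: [0.5307, 0.0154, 0.2496]
tool_rot: [1.825, 2.556, 0.001]
ft_force: [0.7, 0.8, -1.1]
grip_width: 0.805
grip_force: 0.0
```

```bash
python3 - <<'E'
from h import *
s=get_state(); im=get_image('wrist'); C=cam('wrist',s)
print(s['position'])
for p in((.55,.0166,.02),(.5264,.0765,.02),(.5698,-.0496,.047),(.3997,-.1772,.041)): print(proj(C,p))
cv2.imwrite('pics/w1.png',im[:,:,::-1])
plan(.40,-.178,.12,109)
E
```

```text
[0.5306806  0.01543575 0.24956887]
(array([268.68819775, 169.88124213]), np.float64(793.3622047671068))
(array([267.04751652, 117.45411309]), np.float64(831.5290149460066))
(array([266.74130207, 229.15206758]), np.float64(808.4739227619376))
(array([111.99522779, 273.51943963]), np.float64(760.9318000655798))
go mm [-134.  -185.1  129.9] dr [ 0.001  0.006 -0.012] t 1.9167
```

View pics/w1.png

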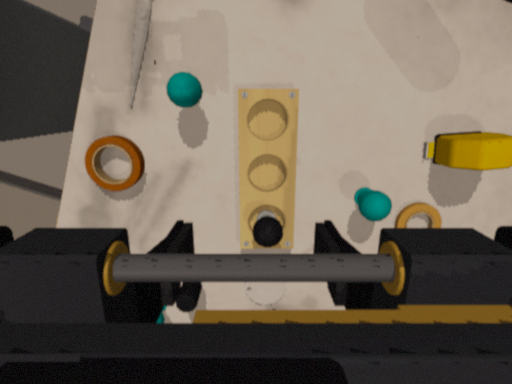

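```bash
python3 - <<'E'
from h import *
s=get_state(); im=get_image('wrist'); C=cam('wrist',s)
for n,u,v in(('far',267.5,119.5),('mid',267,172.5),('s1',246,95),('s2',293,95),('s3',245,243),('s4',290,243)): print(n,ray(C,u,v,.02).round(4))
c,_=blob(im,268,231); print('home',ray(C,*c,.047).round(4))
g=im[85:205,235:305]; d=cv2.adaptiveThreshold(cv2.GaussianBlur(cv2.cvtColor(g,7),(3,3),0),1,0,1,15,4)
e=cv2.resize(im[80:260,200:340],None,fx=3.3,fy=3.3,interpolation=2);cv2.imwrite('pics/c2.png',e[:,:,::-1])
plan(.40,-.178,.12,109)
E
```

```text
far [0.5315 0.0659 0.02  ]
mid [0.5522 0.004  0.02  ]
s1 [0.4983 0.0845 0.02  ]
s2 [0.5508 0.1019 0.02  ]
s3 [ 0.5558 -0.0977  0.02  ]
s4 [ 0.6136 -0.0786  0.02  ]
home [ 0.5722 -0.0541  0.047 ]
go mm [-137.  -184.8  130. ] dr [-0.     0.004 -0.009] t 1.9667
```

View pics/c2.png

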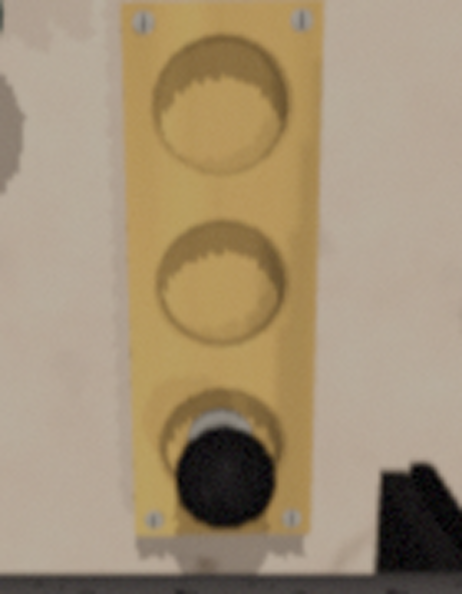

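```bash
python3 - <<'E'
from h import *
s=get_state(); C=cam('wrist',s);k=3.3
P=[ray(C,200+u/k,80+v/k,.02) for u,v in((220,105),(221,283),(222,450),(143,21),(302,20),(154,519),(291,518))]
for p in P: print(p.round(4))
print('screw mean',np.mean(P[3:],0).round(4), 'ax',np.degrees(np.arctan2(*((P[3]+P[4]-P[5]-P[6])[:2][::-1]))), np.linalg.norm(P[0]-P[1]))
E
```

```text
[0.5253 0.0773 0.02  ]
[0.5473 0.0155 0.02  ]
[ 0.57   -0.0483  0.02  ]
[0.49   0.0959 0.02  ]
[0.5433 0.1141 0.02  ]
[ 0.5536 -0.0855  0.02  ]
[ 0.6064 -0.0673  0.02  ]
screw mean [0.5483 0.0143 0.02  ] ax 109.25680096312271 0.06558223985886068
```

Emit:
send_rows(xyz=[[-14,-18,6],[-28,-37,16],[-42,-56,27],[-56,-75,38],[-70,-94,50],[-84,-113,62],[-98,-132,74],[-112,-151,86],[-126,-170,100],[-136,-184,110]], dr=[[0,0,0],[0,0,0],[0,0,0],[0,0,0],[0,0,0],[0,0,0],[0,0,0],[0,0,0],[0,0,0],[0,0,0]])

```text
time: 2.8
position: [0.3991, -0.1717, 0.1385]
tool_rot: [-1.821, -2.559, -0.0]
ft_force: [-0.0, -0.8, 0.5]
grip_width: 0.8
grip_force: 0.0
```

```bash
python3 - <<'E'
from h import *
plan(.3997,-.1775,.041,109)
im=get_image('wrist')
cv2.imwrite('pics/w2.png',im[:,:,::-1])
s=get_state();print(s['position'],proj(cam('wrist',s),(.3997,-.1775,.041)))
E
```

```text
go mm [-5.8 -1.3 97.5] dr [-0.    -0.001  0.002] t 2.8
[ 0.39634045 -0.17390233  0.13700127] (array([257.16721175, 202.64664197]), np.float64(1195.867230052421))
```

View pics/w2.png

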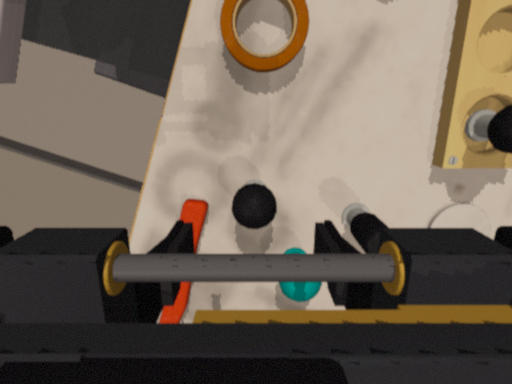

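```bash
python3 - <<'E'
from h import *
s=get_state(); im=get_image('wrist'); C=cam('wrist',s)
c,st=blob(im,254,206,24); p=ray(C,*c,.041); print(c,st,p)
plan(*p[:2],.041,109); print(get_state()['position'])
E
```

```text
[257.67981283 205.36296791] [   7    1   41   45 1496] [ 0.40089116 -0.17962122  0.041     ]
go mm [-8.2  0.6 97. ] dr [-0.003 -0.002 -0.001] t 2.9
[ 0.39795451 -0.17216633  0.13803954]
```

Emit:
send_rows(xyz=[[-7,0,10],[-7,0,25],[-7,0,40],[-7,0,55],[-7,0,70],[-7,0,82],[-7,0,92],[-7,0,97],[-7,0,97],[-7,0,97]], dr=[[0,0,0],[0,0,0],[0,0,0],[0,0,0],[0,0,0],[0,0,0],[0,0,0],[0,0,0],[0,0,0],[0,0,0]])

```text
time: 3.73
position: [0.4035, -0.1773, 0.0428]
tool_rot: [1.82, 2.56, 0.0]
ft_force: [0.3, -0.7, 0.1]
grip_width: 0.806
grip_force: 0.0
```

Emit:
send_rows(xyz=[[0,0,0],[0,0,0],[0,0,0],[0,0,0],[0,0,0],[0,0,0],[0,0,0],[0,0,0],[0,0,0],[0,0,0]], dr=[[0,0,0],[0,0,0],[0,0,0],[0,0,0],[0,0,0],[0,0,0],[0,0,0],[0,0,0],[0,0,0],[0,0,0]], jaw=0, grip_force=15)

```text
time: 4.57
position: [0.4031, -0.1776, 0.0426]
tool_rot: [1.821, 2.56, 0.0]
ft_force: [-0.3, 0.4, 2.6]
grip_width: 0.426
grip_force: 15.0
```

```bash
python3 - <<'E'
from h import *
s=get_state(); print(s['position'],s['grip_width']*87,s['grip_force'],s['ft_force'])
plan(.5255,.0772,.12,109.3)
E
```

```text
[ 0.40311541 -0.17760499  0.04260919] 37.09380235377277 15.014237388322158 [-0.29672275  0.44138759  2.58874488]
go mm [200.6 199.1 -77.4] dr [ 0.    -0.    -0.003] t 4.5667
```

Emit:
send_rows(xyz=[[0,0,-10],[0,0,-30],[5,5,-50],[20,20,-70],[45,45,-78],[70,70,-78],[95,95,-78],[120,120,-78],[145,145,-78],[165,165,-78]], dr=[[0,0,0],[0,0,0],[0,0,0],[0,0,0],[0,0,0],[0,0,0],[0,0,0],[0,0,0],[0,0,0],[0,0,0]])

```text
time: 5.4
position: [0.5057, 0.0355, 0.1212]
tool_rot: [1.819, 2.561, 0.002]
ft_force: [-0.3, -0.2, -0.9]
grip_width: 0.431
grip_force: 15.0
```

Emit:
send_rows(xyz=[[15,14,0],[27,26,0],[34,33,0],[36,34,0],[36,34,0],[36,34,0],[36,34,0],[36,34,0],[36,34,0],[36,34,0]], dr=[[0,0,0],[0,0,0],[0,0,0],[0,0,0],[0,0,0],[0,0,0],[0,0,0],[0,0,0],[0,0,0],[0,0,0]])

```text
time: 6.23
position: [0.5251, 0.077, 0.1207]
tool_rot: [-1.822, -2.559, -0.0]
ft_force: [0.6, 0.2, -1.5]
grip_width: 0.428
grip_force: 15.0
```

```bash
python3 - <<'E'
from h import *
s=get_state(); print(s['position'],s['grip_width']*87,s['grip_force'],s['ft_force'])
plan(.5255,.0772,.0495,109.3)
im=get_image('wrist'); cv2.imwrite('pics/w3.png',im[:,:,::-1])
E
```

```text
[0.52509586 0.07701935 0.12066279] 37.21221463690782 15.012523015522277 [ 0.55225605  0.20999837 -1.49860191]
go mm [ 0.   0.4 71.2] dr [ 0.    -0.    -0.004] t 6.2333
```

View pics/w3.png

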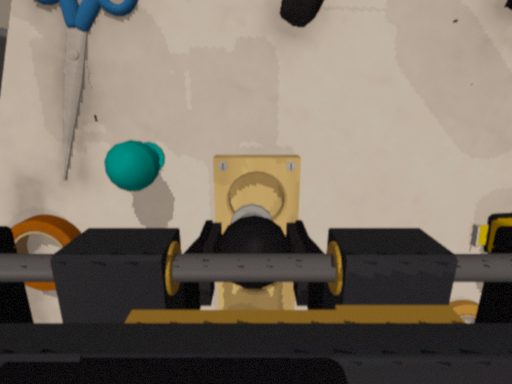

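```bash
python3 - <<'E'
from h import *
s=get_state(); C=cam('wrist',s); p=s['position']
for dz in(0,-.0016,-.0426): print(dz,proj(C,p+[0,0,dz]))
E
```

```text
0 (array([254.8158434 , 251.05927974]), np.float64(1895.5945504927063))
-0.0016 (array([254.80200163, 249.65989538]), np.float64(1877.5296902749603))
-0.0426 (array([254.5196404 , 221.11354394]), np.float64(1509.0206060787768))
```

Emit:
send_rows(xyz=[[0,0,10],[0,0,24],[0,0,38],[0,0,50],[0,0,58],[0,0,64],[0,0,68],[0,0,70],[0,0,72],[0,0,72]], dr=[[0,0,0],[0,0,0],[0,0,0],[0,0,0],[0,0,0],[0,0,0],[0,0,0],[0,0,0],[0,0,0],[0,0,0]])

```text
time: 7.12
position: [0.5256, 0.0776, 0.0489]
tool_rot: [1.821, 2.559, 0.001]
ft_force: [0.3, 0.3, -1.3]
grip_width: 0.427
grip_force: 15.0
```

Emit:
send_rows(xyz=[[0,0,0],[0,0,0],[0,0,0],[0,0,0],[0,0,0],[0,0,0],[0,0,0],[0,0,0],[0,0,0],[0,0,0]], dr=[[0,0,0],[0,0,0],[0,0,0],[0,0,0],[0,0,0],[0,0,0],[0,0,0],[0,0,0],[0,0,0],[0,0,0]], jaw=70)

```text
time: 7.95
position: [0.5252, 0.0776, 0.0485]
tool_rot: [-1.821, -2.56, -0.0]
ft_force: [-0.1, 0.0, 1.2]
grip_width: 0.802
grip_force: 0.0
```

Emit:
send_rows(xyz=[[0,0,-10],[0,0,-25],[0,0,-40],[0,0,-60],[0,0,-80],[0,0,-95],[0,0,-100],[0,0,-100],[0,0,-100],[0,0,-100]], dr=[[0,0,0],[0,0,0],[0,0,0],[0,0,0],[0,0,0],[0,0,0],[0,0,0],[0,0,0],[0,0,0],[0,0,0]])

```text
time: 8.78
position: [0.5245, 0.0775, 0.1476]
tool_rot: [-1.821, -2.559, 0.002]
ft_force: [-0.5, 0.3, -0.8]
grip_width: 0.806
grip_force: 0.0
```

```bash
python3 - <<'E'
from h import *
s=get_state(); print(s['position'])
plan(.4654,-.3378,.149,95)
im=get_image('wrist'); C=cam('wrist',s)
q,_=proj(C,(.5255,.0772,.047));c,st=blob(im,*q,30);print(q,c,st,ray(C,*c,.047))
E
```

```text
[0.52446284 0.07748239 0.14759742]
go mm [-373.  -192.    -1.1] dr [-0.002  0.     0.247] t 8.7833
[255.53228079 196.38902263] [253.35803279 197.16459016] [   7    9   44   45 1525] [0.52398596 0.07594511 0.047     ]
```

Emit:
send_rows(xyz=[[-15,-8,0],[-40,-21,0],[-70,-36,0],[-100,-51,0],[-130,-67,0],[-160,-82,0],[-190,-98,0],[-220,-113,0],[-250,-129,0],[-280,-144,0]], dr=[[0,0,0.02],[0,0,0.04],[0,0,0.06],[0,0,0.08],[0,0,0.1],[0,0,0.13],[0,0,0.16],[0,0,0.19],[0,0,0.22],[0,0,0.25]])

```text
time: 9.67
position: [0.4792, -0.2366, 0.1481]
tool_rot: [-2.129, -2.309, 0.001]
ft_force: [0.6, 0.8, 0.2]
grip_width: 0.803
grip_force: 0.0
```

```bash
python3 - <<'E'
from h import *
plan(.4654,-.3378,.149,95)
E
```

```text
go mm [-99.8 -21.9  -1. ] dr [-0.001 -0.    -0.006] t 9.6667
```

Emit:
send_rows(xyz=[[-30,-7,0],[-55,-13,0],[-75,-17,0],[-88,-20,0],[-95,-22,0],[-97,-22,0],[-97,-22,0],[-97,-22,0],[-97,-22,0],[-97,-22,0]], dr=[[0,0,0],[0,0,0],[0,0,0],[0,0,0],[0,0,0],[0,0,0],[0,0,0],[0,0,0],[0,0,0],[0,0,0]])

```text
time: 10.5
position: [0.4676, -0.3315, 0.1485]
tool_rot: [-2.124, -2.314, -0.001]
ft_force: [0.8, 0.7, -0.4]
grip_width: 0.801
grip_force: 0.0
```

```bash
python3 - <<'E'
from h import *
s=get_state(); im=get_image('wrist'); C=cam('wrist',s)
q,_=proj(C,(.4654,-.3378,.041)); c,st=blob(im,*q,28); p=ray(C,*c,.041); print(s['position'],q,c,st,p)
plan(*p[:2],.0415,95)
E
```

```text
[ 0.46764937 -0.33145883  0.14846895] [250.99958001 200.02568321] [252.29935391 202.88370424] [  10   10   42   43 1393] [ 0.46675509 -0.34031927  0.041     ]
go mm [ -8.6  -1.6 107. ] dr [ 0.    -0.001 -0.002] t 10.55
```

Emit:
send_rows(xyz=[[-7,-1,12],[-7,-1,28],[-7,-1,44],[-7,-1,60],[-7,-1,76],[-7,-1,90],[-7,-1,101],[-7,-1,106],[-7,-1,106],[-7,-1,106]], dr=[[0,0,0],[0,0,0],[0,0,0],[0,0,0],[0,0,0],[0,0,0],[0,0,0],[0,0,0],[0,0,0],[0,0,0]])

```text
time: 11.38
position: [0.467, -0.3399, 0.0428]
tool_rot: [2.126, 2.313, -0.0]
ft_force: [0.6, 0.2, 0.8]
grip_width: 0.807
grip_force: 0.0
```

Emit:
send_rows(xyz=[[0,0,0],[0,0,0],[0,0,0],[0,0,0],[0,0,0],[0,0,0],[0,0,0],[0,0,0],[0,0,0],[0,0,0]], dr=[[0,0,0],[0,0,0],[0,0,0],[0,0,0],[0,0,0],[0,0,0],[0,0,0],[0,0,0],[0,0,0],[0,0,0]], jaw=0)

```text
time: 12.22
position: [0.4669, -0.3398, 0.0427]
tool_rot: [2.126, 2.313, 0.0]
ft_force: [-0.1, 0.1, 1.4]
grip_width: 0.424
grip_force: 15.0
```

Emit:
send_rows(xyz=[[0,0,-10],[0,0,-25],[0,0,-40],[0,0,-55],[0,0,-70],[0,0,-80],[0,0,-85],[0,0,-85],[0,0,-85],[0,0,-85]], dr=[[0,0,0],[0,0,0],[0,0,0],[0,0,0],[0,0,0],[0,0,0],[0,0,0],[0,0,0],[0,0,0],[0,0,0]])

```text
time: 13.05
position: [0.4663, -0.3393, 0.1267]
tool_rot: [-2.125, -2.312, 0.0]
ft_force: [-0.2, -0.5, -0.5]
grip_width: 0.426
grip_force: 15.0
```

```bash
python3 - <<'E'
from h import *
plan(.548,.015,.127,109.3)
E
```

```text
go mm [ 3.461e+02  1.112e+02 -1.000e-01] dr [-0.001 -0.001 -0.253] t 13.05
```

Emit:
send_rows(xyz=[[12,4,0],[36,12,0],[66,21,0],[98,31,0],[130,42,0],[162,52,0],[194,62,0],[226,73,0],[258,83,0],[290,93,0]], dr=[[0,0,-0.02],[0,0,-0.04],[0,0,-0.06],[0,0,-0.08],[0,0,-0.11],[0,0,-0.14],[0,0,-0.17],[0,0,-0.2],[0,0,-0.23],[0,0,-0.25]])

```text
time: 13.88
position: [0.5346, -0.0401, 0.1271]
tool_rot: [-1.817, -2.562, 0.0]
ft_force: [0.7, -0.2, -1.1]
grip_width: 0.426
grip_force: 15.0
```

```bash
python3 - <<'E'
from h import *
plan(.548,.015,.127,109.3)
E
```

```text
go mm [47.6 30.9  0.1] dr [-0.001 -0.001  0.   ] t 13.8833
```

Emit:
send_rows(xyz=[[20,12,0],[35,22,0],[44,28,0],[48,31,0],[48,31,0],[48,31,0],[48,31,0],[48,31,0],[48,31,0],[48,31,0]], dr=[[0,0,0],[0,0,0],[0,0,0],[0,0,0],[0,0,0],[0,0,0],[0,0,0],[0,0,0],[0,0,0],[0,0,0]])

```text
time: 14.72
position: [0.5486, 0.0118, 0.1276]
tool_rot: [1.823, 2.559, 0.0]
ft_force: [0.8, -0.5, -0.9]
grip_width: 0.426
grip_force: 15.0
```

```bash
python3 - <<'E'
from h import *
plan(.548,.015,.0487,109.3); print(get_state()['grip_width']*87)
im=get_image('wrist'); cv2.imwrite('pics/w4.png',im[:,:,::-1])
E
```

```text
go mm [ 3.2  0.5 78.9] dr [ 0.    -0.    -0.004] t 14.7167
37.06314081478547
```

View pics/w4.png

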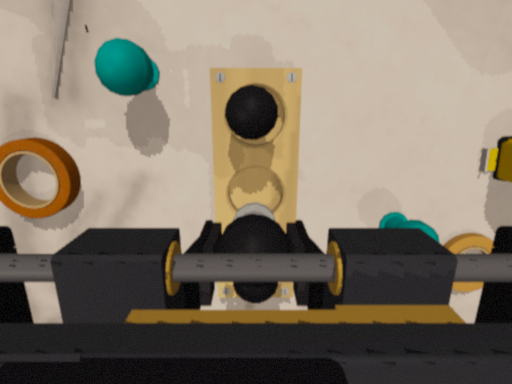

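Emit:
send_rows(xyz=[[3,0,10],[3,0,25],[3,0,40],[3,0,54],[3,0,64],[3,0,70],[3,0,75],[3,0,77],[3,0,79],[3,0,79]], dr=[[0,0,0],[0,0,0],[0,0,0],[0,0,0],[0,0,0],[0,0,0],[0,0,0],[0,0,0],[0,0,0],[0,0,0]])

```text
time: 15.6
position: [0.5481, 0.0154, 0.0489]
tool_rot: [1.821, 2.559, 0.001]
ft_force: [0.4, 0.1, -0.7]
grip_width: 0.422
grip_force: 15.0
```

Emit:
send_rows(xyz=[[0,0,0],[0,0,0],[0,0,0],[0,0,0],[0,0,0],[0,0,0],[0,0,0],[0,0,0],[0,0,0],[0,0,0]], dr=[[0,0,0],[0,0,0],[0,0,0],[0,0,0],[0,0,0],[0,0,0],[0,0,0],[0,0,0],[0,0,0],[0,0,0]], jaw=70)

```text
time: 16.43
position: [0.5476, 0.0154, 0.0485]
tool_rot: [-1.821, -2.56, -0.0]
ft_force: [-0.8, 0.1, 0.5]
grip_width: 0.803
grip_force: 0.0
```

Emit:
send_rows(xyz=[[0,0,-10],[0,0,-25],[0,0,-45],[0,0,-70],[0,0,-95],[0,0,-120],[-30,0,-145],[-60,0,-170],[-80,0,-190],[-80,0,-200]], dr=[[0,0,0],[0,0,0],[0,0,0],[0,0,0],[0,0,0],[0,0,0],[0,0,0],[0,0,0],[0,0,0],[0,0,0]])

```text
time: 17.27
position: [0.5754, -0.0665, 0.2528]
tool_rot: [1.827, 2.548, 0.002]
ft_force: [-0.5, -0.0, -0.1]
grip_width: 0.801
grip_force: 0.0
```

Emit:
send_rows(xyz=[[0,0,0],[0,0,0],[0,0,0],[0,0,0],[0,0,0],[0,0,0],[0,0,0],[0,0,0],[0,0,0],[0,0,0]], dr=[[0,0,0],[0,0,0],[0,0,0],[0,0,0],[0,0,0],[0,0,0],[0,0,0],[0,0,0],[0,0,0],[0,0,0]])

```text
time: 18.1
position: [0.5739, -0.0602, 0.2485]
tool_rot: [-1.821, -2.56, 0.0]
ft_force: [-0.9, -0.4, -0.2]
grip_width: 0.804
grip_force: 0.0
```

```bash
python3 - <<'E'
from h import *
s=get_state(); im=get_image('wrist'); C=cam('wrist',s); print(s['position'],s['time'])
for P in((.5255,.0772,.047),(.548,.015,.047),(.57,-.048,.047)):
    q,_=proj(C,P)
    print(q)
    c,st=blob(im,*q,20); print(c,st[2:],ray(C,*c,.047).round(4))
cv2.imwrite('pics/w5.png',im[:,:,::-1])
E
```

```text
[ 0.57387012 -0.06018038  0.24851351] 18.1
[253.5526448   32.83592807]
[251.77767528  32.82472325] [  35   39 1084] [0.5238 0.0766 0.047 ]
[254.31439356  99.46955658]
[254.31243124  98.88448845] [ 34  35 909] [0.5478 0.0156 0.047 ]
[254.36091461 159.74846535]
[254.2840617  163.24550129] [ 32  31 778] [ 0.5713 -0.0519  0.047 ]
```

View pics/w5.png

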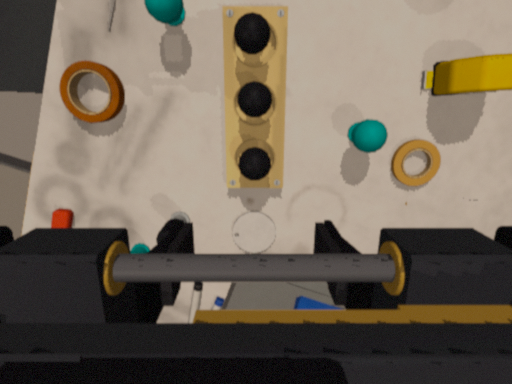

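The three balls, at (252,33), (254,99) and (254,163), are upright and within about 4 mm of their well axes. The arm is clear of everything.

```bash
python3 -c "
from bench import *
print(close_job())"
```

```text
the job is handed in; nothing more can be done
None
```

Both loose ball knobs now stand upright in the two empty wells, the third is still in its own, and I handed the job in at about 18 s; it returned no verdict, but the last picture put all three balls within about 4 mm of their well centres.

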